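# Sort the glass vials into their colour-coded stands

### The arm

A 7-joint arm with a two-finger parallel gripper is mounted at the origin on a cart in front of the work surface, level with it; the furniture and walls round the work are solid. World frame = base frame: x ahead of the robot, y to its left, z up, the work surface at z = 0. Lengths are in m, angles in rad, forces in N, time in s.
With the tool pointing down it reaches from about 0.35 to 0.9 m from the base axis. Payload 7.2 kg.
Tool frame: the origin (TCP) lies at the very end of the fingers, on their centre line; the grasp point (between the pads) lies env.tcp_to_grasp behind it (env.tcp_to_grasp is the distance from the TCP to the grasp point, in m); z points along the fingers, y is the line along which they close (so a half turn about z gives the same grasp; the last joint's range is limited). The gripper opens to 88 mm and grips with 3 to 60 N. Pads are 20 mm wide; open, the fingers measure 115 mm over their backs; the gripper's body (75 mm by 178 mm) begins 61 mm behind the grasp point.
Start: joints at [-1.389, 0.411, -0.013, 1.596, 0.006, 1.134, -0.082], TCP at [0.155, 0.606, 0.223] pointing down, gripper open.
Joint ranges: [-2.95, 2.95], [-0.29, 1.99], [-1.47, 1.44], [0.14, 2.54], [-1.03, 4.17], [0.13, 1.85], [-2.86, 2.86]. Speed limits (rad/s): [2.39, 2.39, 3.01, 3.01, 3.14, 3.14, 3.14].

### API

Orientations are given as a unit quaternion [w, x, y, z].
In Python, from bench import env, vision gives the robot as it stands.
- The arm moves only by the tool jog_arm, never from a script. Its argument "deltas" is a list of rows, each an object of numbers: "tx", "ty", "tz": the shift along the tool's x, y, z in units of 60 mm (1.0 is 60 mm); "rx", "ry", "rz": the turn, a rotation vector about the tool's x, y, z in units of 6 degrees (1.0 is 6 degrees); "gripper": the closure, from 0 (fully open) to 1 (shut). In form: [{"tx": .., "ty": .., "tz": .., "rx": .., "ry": .., "rz": .., "gripper": ..}, ...]. A call has 1 to 10 rows; each row is the pose to reach, as a shift and turn from the pose commanded when the call began, along the tool's axes at that moment; what a row does not reach only later rows make up. A row lasts 1/8 s, in which the tool goes at most 62.5 mm and 10.7 degrees, less where a joint would pass 70% of its speed; a pose out of reach is approached as far as the arm can. A call with a gripper value outside its range is refused whole. The fingers move at their own pace and stop on an object; "squeeze" is the grip in N (left out, the last holds). Time passes only in rows, so rows that repeat a pose let the fingers close. It gives the time, the measured TCP pose, the force, the opening and the grip force at its end, in the units of the state.
- env.observe(): the state, without advancing time (a new reading comes with each control period).
- vision.grab_frame(name): name is "side" or "top" or "wrist"; returns a dict with "color" (400x640x3 uint8, red, green, blue), "z_map" (400x640 float32, m along the optical axis (not along the pixel's ray), 0 where there is no reading), "K" (3x3 intrinsics, pixels), "R" (3x3) and "t" (3): a world point X has camera coordinates R X + t. Camera axes: x right, y down, z forward; pixel columns grow to the right and rows downward; lengths in m; the calibration is good to about 2 mm. A picture is of the moment at which its call begins.
- env.close_job(): hands the job in; it is judged then, once.
The state is a dict: "t": time; "joints": joint angles; "dq": joint speeds; "joint_torque": joint torques, N m; "tcp_pos": TCP position; "ee_rot": TCP orientation; "ft_force": force on the tool from outside, world axes, zero at the start; "torque": the same for the moment, N m; "opening": finger opening in m; "gripper_force": force on a finger pad.
Only numpy, scipy, OpenCV 4.12 (cv2) and the standard library are available. Lean on these libraries where they do the work, as an engineer would, in place of code of your own. Each camera call takes 0.05 s, during which the arm holds its last target. There are 200 camera calls.

### The job

Put each of the four clear-glass vials into the vial stand that has the same colour as its cap (green, white, orange, black), standing upright on the floor of the stand, and do not tip any vial over on the way. Leave the brown bottle and the black jar standing where they are, although their caps are orange and white too. Mind the black cord with a handle that hangs to about half a metre above the bench, just left of the vials: keep the arm off it.

Things in the scene. Friction and masses are not known exactly. Their poses are not given: they have to be found in the camera images.
- green_vial: loose clear-glass vial with a green screw cap and a pale filling, standing upright; body 27 mm in diameter, 61 mm high in all; the top 14 mm is the cap, 22 mm in diameter. Origin: centre of its underside, z up along its axis.
- white_vial: loose clear-glass vial with a white screw cap and a pale filling, standing upright; body 23 mm in diameter, 42 mm high in all; the top 9 mm is the cap, 20 mm in diameter. Origin: centre of its underside, z up along its axis.
- orange_cap_vial: loose clear-glass vial with an orange screw cap and a pale filling, standing upright; body 45 mm in diameter, 82 mm high in all; the top 14 mm is the cap, 32 mm in diameter. Origin: centre of its underside, z up along its axis.
- black_vial: loose clear-glass vial with a black screw cap and a pale filling, standing upright; body 23 mm in diameter, 42 mm high in all; the top 9 mm is the cap, 20 mm in diameter. Origin: centre of its underside, z up along its axis.
- green_stand_seat (a point): centre of the inner floor of the green vial stand, on which the vial is to stand: a round green cup, inner diameter 48 mm, wall 5 mm, on a pale grey round foot 80 mm in diameter and 3 mm thick, fixed to the worktop. The inner floor lies 6 mm above the worktop, the rim 13 mm above it (recess 7 mm deep). z up.
- white_stand_seat (a point): centre of the inner floor of the white vial stand, on which the vial is to stand: a round white cup, inner diameter 48 mm, wall 5 mm, on a pale grey round foot 80 mm in diameter and 3 mm thick, fixed to the worktop. The inner floor lies 6 mm above the worktop, the rim 13 mm above it (recess 7 mm deep). z up.
- orange_stand_seat (a point): centre of the inner floor of the orange vial stand, on which the vial is to stand: a round orange cup, inner diameter 66 mm, wall 5 mm, on a pale grey round foot 80 mm in diameter and 3 mm thick, fixed to the worktop. The inner floor lies 6 mm above the worktop, the rim 13 mm above it (recess 7 mm deep). z up.
- black_stand_seat (a point): centre of the inner floor of the black vial stand, on which the vial is to stand: a round black cup, inner diameter 48 mm, wall 5 mm, on a pale grey round foot 80 mm in diameter and 3 mm thick, fixed to the worktop. The inner floor lies 6 mm above the worktop, the rim 13 mm above it (recess 7 mm deep). z up.
- brown_bottle: loose amber-brown bottle with an orange cap and a blue label, a bystander; 54 mm in diameter, 106 mm high. Origin: centre of its underside, z up along its axis.
- dark_jar: loose jar, black with a white cap and a pale label, a bystander; 41 mm in diameter, 67 mm high. Origin: centre of its underside, z up along its axis. (Not listed, but in the arm's way: a fixed cord hangs from above at about x = 0.47, y = 0.13; its handle, 27 mm thick, ends 0.54 m above the worktop. All listed things start at y below 0.)
Mind the look-alikes: they are no part of the job. Leave any purple or yellow look-alike of the black_vial alone.

How it is judged:
At the end, for the whole second after the job is handed in: Each clear vial stands upright (within 0.1 rad) and still in the stand of its cap's colour, within 15 mm of the middle and with its underside within 4 mm of the stand's inner floor; the brown bottle and the black jar stand upright within 20 mm of where they were (horizontal distance between green_vial and green_stand_seat below 0.015 m and z of green_vial in the frame of green_stand_seat between -0.004 and 0.004 m and angle between each of green_vial, white_vial, orange_cap_vial, black_vial, brown_bottle, dark_jar's own z axis and vertical below 0.1 rad and linear speed of each of green_vial, white_vial, orange_cap_vial, black_vial below 0.02 m/s and horizontal distance between white_vial and white_stand_seat below 0.015 m and z of white_vial in the frame of white_stand_seat between -0.004 and 0.004 m and horizontal distance between orange_cap_vial and orange_stand_seat below 0.015 m and z of orange_cap_vial in the frame of orange_stand_seat between -0.004 and 0.004 m and horizontal distance between black_vial and black_stand_seat below 0.015 m and z of black_vial in the frame of black_stand_seat between -0.004 and 0.004 m and distance of each of brown_bottle, dark_jar from where it was at the start of the episode below 0.02 m); the robot touches nothing.
It fails at once if the brown bottle or the black jar is moved by more than 20 mm or tipped by more than 0.3 rad (distance of any of brown_bottle, dark_jar from where it was at the start of the episode above 0.02 m or angle between any of brown_bottle, dark_jar's own z axis and vertical above 0.3 rad).
It fails at once if a vial is tipped over (by more than 0.8 rad) (angle between any of green_vial, white_vial, orange_cap_vial, black_vial's own z axis and vertical above 0.8 rad).
It also fails if it takes over 120 s, if anything falls off the work surface, if the arm or the gripper's body presses on something with over 40 N, if the wrist force passes 120 N, or if a joint passes its speed limit or range.

## Working session

There is one attempt and no reset: what is moved stays moved. The work goes in short steps, Python scripts to look and compute and a tool call to move; the robot and the scene stay as the last step left them, time stands still between calls to the robot, and variables do not carry over. Pictures are saved under pics/ and viewed, at most 14 in all, crops included, and the job is handed in when it is done.

Besides the shell and the picture viewer there is one more tool, called after "Request:" as a command line: name --argument value ..., lists and objects as JSON in quotes. jog_arm: Moves the arm, as the interface text tells. Its arguments: {"type":"object","properties":{"deltas":{"type":"array"},"squeeze":{"type":"number"}},"required":["deltas"]}

```bash
ls; mkdir -p pics; python3 - <<'E'
from bench import env, vision
import cv2
print(env.observe(), env.tcp_to_grasp)
for n in ["top","side"]:
    f=vision.grab_frame(n); cv2.imwrite(f"pics/{n}0.png",f["color"][:,:,::-1]); print(n,f["K"].tolist(),f["R"].tolist(),f["t"].tolist())
E
```

```text
pics
{'t': 0.0, 'joints': array([-1.38918382,  0.41186719, -0.01270543,  1.59704437,  0.00559534,
        1.13428868, -0.08221358]), 'dq': array([ 0.00108111,  0.00045669,  0.00020037, -0.00087037,  0.00177155,
       -0.00215476, -0.00136644]), 'joint_torque': array([ 8.66899700e-04, -5.87961388e+01,  6.42438624e-01, -2.91067779e+01,
       -5.37652010e-02,  1.86939683e-02,  1.54813424e-04]), 'tcp_pos': array([0.15443261, 0.60509985, 0.22182936]), 'ee_rot': array([-4.31251717e-05,  1.24580166e-01,  9.92209234e-01, -7.84833952e-04]), 'ft_force': array([-0.00447206,  0.09411499, -0.3077874 ]), 'torque': array([ 0.00843106, -0.00915433,  0.01745403]), 'gripper_force': 0.0, 'opening': 0.0879182581574156} 0.0187
top [[452.7038065959468, 0.0, 314.3119733181074], [0.0, 452.7038065959468, 204.10297446949087], [0.0, 0.0, 1.0]] [[0.09277092329610326, -0.9956839807827684, -0.0026393566201364385], [-0.9733518544262771, -0.0901312198678445, -0.2108614016126743], [0.2097134313193024, 0.022130829575820313, -0.9775124056023893]] [-0.19570018342847217, 0.5542132722872922, 1.0883110777067264]
side [[372.77420073304904, 0.0, 319.7241670510705], [0.0, 372.77420073304904, 199.57641856401813], [0.0, 0.0, 1.0]] [[-0.9187584940810749, -0.39459771171942154, 0.013246715052097305], [-0.27928329615903374, 0.6258195335926158, -0.7282518464518069], [0.27907645912978873, -0.6727871560008536, -0.6851815618358847]] [0.4470959015882926, 0.2744746311255329, 0.6355549017700107]
```

View pics/top0.png

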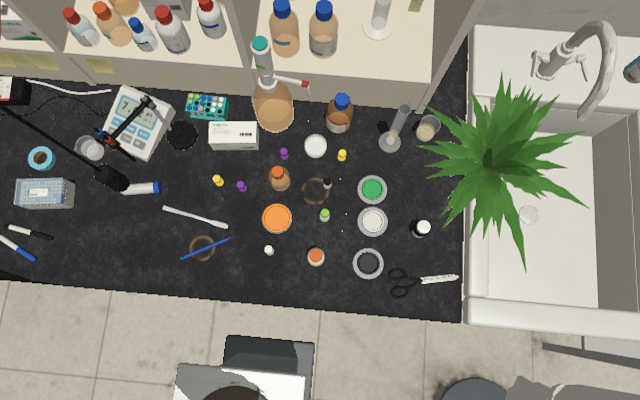

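View pics/side0.png

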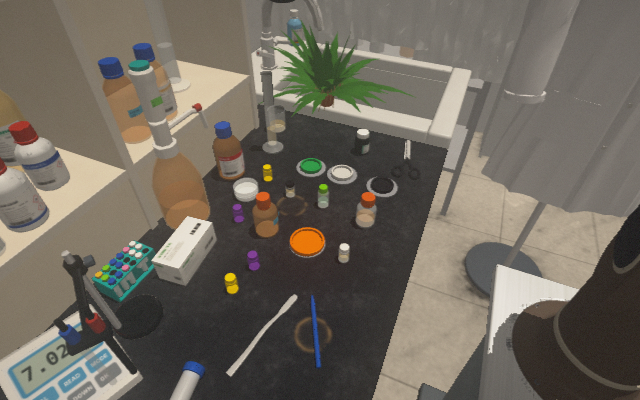

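The top view shows the vials at white (269,250), orange (316,257), green (325,215) and black (327,183). The stands are green (372,189), white (372,221), black (368,263) and orange (277,219). The brown bottle is at (279,178), the jar at (422,228). The side view agrees with this.

```bash
cat > h.py <<'E'
from bench import env, vision
import numpy as np, cv2
def cloud(f):
    z=f["z_map"]; v,u=np.mgrid[:z.shape[0],:z.shape[1]]
    p=np.stack([u,v,np.ones_like(u)],-1)@np.linalg.inv(f["K"]).T*z[...,None]
    P=(p-f["t"])@f["R"]; P[z==0]=np.nan
    return P
def ray(f,u,v,h):
    d=f["R"].T@np.linalg.inv(f["K"])@[u,v,1]; c=-f["R"].T@f["t"]
    return c+d*(h-c[2])/d[2]
def proj(f,X):
    p=f["K"]@(f["R"]@np.array(X)+f["t"]); return p[:2]/p[2]
E
python3 - <<'E'
from h import *
H=dict(white=.042,orange=.082,green=.061,black=.042,brown=.106,jar=.067)
px=dict(top=dict(white=(269,250),orange=(316,257),green=(325,215),black=(327,183),brown=(279,172),jar=(423,227)))
st=dict(green=(372,189),white=(372,221),black=(368,263),orange=(277,219))
f=vision.grab_frame("top"); g=vision.grab_frame("side"); P=cloud(f); Q=cloud(g)
for n,(u,v) in px["top"].items():
    X=ray(f,u,v,H[n]); o=[n,X.round(3)]
    for A in (P,Q):
        m=(np.hypot(A[...,0]-X[0],A[...,1]-X[1])<.03)&(abs(A[...,2]-H[n])<.005)
        q=A[m]; 
        if len(q)>3:
            (c,r)=cv2.minEnclosingCircle(q[:,:2].astype(np.float32)); o+=[len(q),np.round(c,4),round(r,4),q.mean(0).round(4)]
    print(*o)
for n,(u,v) in st.items():
    X=ray(f,u,v,.008); o=[n,X.round(3)]
    for A in (P,Q):
        m=(np.hypot(A[...,0]-X[0],A[...,1]-X[1])<.05)&(abs(A[...,2]-.013)<.0035)
        q=A[m]
        if len(q)>3:
            (c,r)=cv2.minEnclosingCircle(q[:,:2].astype(np.float32)); o+=[len(q),np.round(c,4),round(r,4),q.mean(0).round(4)]
    print(*o)
c=cv2.resize(f["color"][140:290,230:450,::-1],None,fx=3.6,fy=3.6,interpolation=cv2.INTER_CUBIC); cv2.imwrite("pics/crop.png",c)
E
```

```text
white [ 0.445 -0.041  0.042] 51 [ 0.4468 -0.0384] 0.0101 [ 0.4465 -0.0387  0.042 ] 77 [ 0.4503 -0.0363] 0.0105 [ 0.4492 -0.0347  0.0421]
orange [ 0.435 -0.16   0.082] 127 [ 0.439  -0.1591] 0.0154 [ 0.439  -0.1588  0.0817] 132 [ 0.4404 -0.1573] 0.0168 [ 0.4414 -0.1542  0.0822]
green [ 0.544 -0.173  0.061] 52 [ 0.5501 -0.172 ] 0.01 [ 0.5499 -0.1718  0.0603] 55 [ 0.5529 -0.1686] 0.0125 [ 0.5517 -0.1685  0.0601]
black [ 0.632 -0.171  0.042] 47 [ 0.6374 -0.1714] 0.0103 [ 0.6371 -0.1716  0.0409] 52 [ 0.6399 -0.1686] 0.0109 [ 0.6391 -0.1673  0.0418]
brown [ 0.632 -0.05   0.106] 106 [ 0.6334 -0.0454] 0.0147 [ 0.6332 -0.0456  0.1053] 126 [ 0.6366 -0.042 ] 0.0154 [ 0.6347 -0.0414  0.1055]
jar [ 0.535 -0.418  0.067] 139 [ 0.5369 -0.4204] 0.0172 [ 0.5361 -0.4196  0.0665] 79 [ 0.5379 -0.4189] 0.0183 [ 0.5382 -0.415   0.0666]
green [ 0.636 -0.292  0.008] 115 [ 0.6355 -0.2917] 0.0294 [ 0.6341 -0.2927  0.0125] 115 [ 0.6384 -0.2903] 0.0305 [ 0.6384 -0.2889  0.0126]
white [ 0.55  -0.298  0.008] 119 [ 0.5503 -0.2957] 0.0322 [ 0.5475 -0.2987  0.0125] 112 [ 0.5517 -0.297 ] 0.0299 [ 0.5517 -0.2967  0.0129]
black [ 0.439 -0.295  0.008] 137 [ 0.4367 -0.297 ] 0.031 [ 0.4372 -0.2962  0.0122] 130 [ 0.4418 -0.292 ] 0.0299 [ 0.4409 -0.2913  0.0129]
orange [ 0.532 -0.048  0.008] 173 [ 0.5343 -0.047 ] 0.0377 [ 0.5343 -0.0467  0.0123] 246 [ 0.5366 -0.0445] 0.0391 [ 0.5366 -0.0436  0.0129]
```

View pics/crop.png

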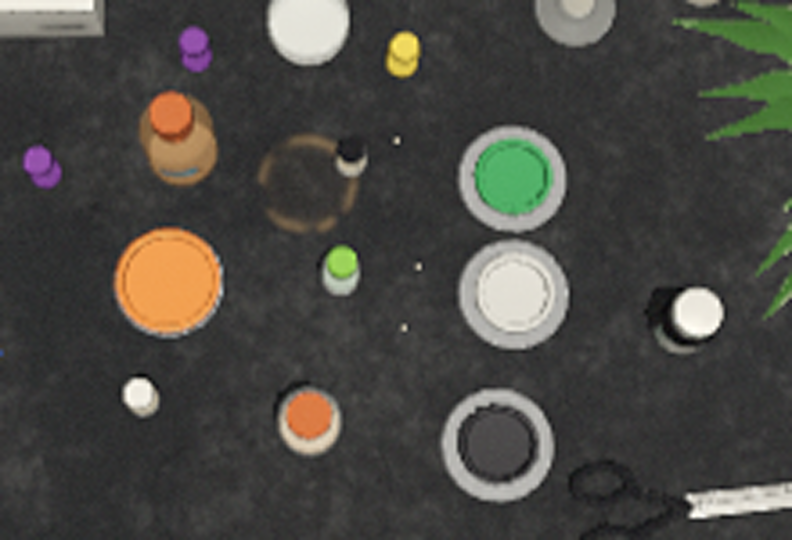

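Four vials and four stands are found in both views, which agree within about 3 mm. I'll average them. To pass the cord I'll keep low and at a small radius. First a helper that converts waypoints to jog units.

```bash
cat >> h.py <<'E'
def rows(wps):
    "world TCP waypoints (x,y,z,yaw of tool y in deg), tool down -> jog units from the present pose"
    from scipy.spatial.transform import Rotation as R
    s=env.observe(); w,x,y,z=s["ee_rot"]; r0=R.from_quat([x,y,z,w])
    for X,Y,Z,a in wps:
        c,n=np.cos(np.radians(a)),np.sin(np.radians(a))
        r=R.from_matrix(np.array([[-n,c,0],[c,n,0],[0,0,-1]]))
        d=r0.inv().apply(np.array([X,Y,Z])-s["tcp_pos"])/.06
        q=np.degrees((r0.inv()*r).as_rotvec())/6
        print(d.round(2),q.round(2))
E
python3 -c "
from h import *
rows([(.14,.55,.2,76),(.12,.49,.17,76),(.11,.43,.15,75),(.14,.38,.15,70),(.19,.34,.15,61),(.24,.3,.15,51),(.28,.26,.15,43),(.32,.21,.15,33),(.35,.16,.15,24),(.365,.105,.15,16)])"
```

```text
[ 0.01 -0.95  0.37] [-0.01  0.   -0.05]
[ 0.08 -2.    0.87] [-0.01  0.   -0.05]
[-0.   -3.01  1.2 ] [-0.01  0.    0.11]
[-0.69 -3.7   1.21] [-0.01  0.    0.95]
[-1.67 -4.14  1.21] [-0.01  0.    2.45]
[-2.64 -4.58  1.21] [-0.01  0.    4.11]
[-3.45 -5.06  1.21] [-0.01  0.    5.45]
[-4.3  -5.7   1.21] [-0.01  0.    7.11]
[-4.99 -6.38  1.21] [-0.01  0.    8.61]
[-5.46 -7.21  1.21] [-0.01  0.01  9.95]
```

Request:
jog_arm --deltas '[{"ty":-0.95,"tz":0.37,"gripper":0},{"tx":0.08,"ty":-2.0,"tz":0.87,"gripper":0},{"ty":-3.0,"tz":1.2,"rz":0.1,"gripper":0},{"tx":-0.7,"ty":-3.7,"tz":1.2,"rz":0.95,"gripper":0.2},{"tx":-1.67,"ty":-4.14,"tz":1.2,"rz":2.45,"gripper":0.4},{"tx":-2.64,"ty":-4.58,"tz":1.2,"rz":4.1,"gripper":0.4},{"tx":-3.45,"ty":-5.06,"tz":1.2,"rz":5.45,"gripper":0.4},{"tx":-4.3,"ty":-5.7,"tz":1.2,"rz":7.1,"gripper":0.4},{"tx":-5.0,"ty":-6.4,"tz":1.2,"rz":8.6,"gripper":0.4},{"tx":-5.46,"ty":-7.2,"tz":1.2,"rz":9.95,"gripper":0.4}]' --squeeze 12

```text
schema error: expected keys tx, ty, tz, rx, ry, rz, gripper
```

```bash
python3 -c "
from h import *
print(env.observe()['joints'].round(2))
rows([(.38,.05,.15,8),(.40,0,.15,3),(.43,-.03,.14,0),(.4485,-.037,.12,0)])"
```

```text
[-1.39  0.41 -0.01  1.6   0.01  1.13 -0.08]
[-5.93 -8.04  1.21] [-1.000e-02  1.000e-02  1.128e+01]
[-6.46 -8.76  1.21] [-1.000e-02  1.000e-02  1.211e+01]
[-7.07 -9.12  1.38] [-1.000e-02  1.000e-02  1.261e+01]
[-7.39 -9.16  1.71] [-1.000e-02  1.000e-02  1.261e+01]
```

All keys are needed.

Request:
jog_arm --deltas '[{"tx":0,"ty":-0.95,"tz":0.37,"rx":0,"ry":0,"rz":0,"gripper":0},{"tx":0.08,"ty":-2.0,"tz":0.87,"rx":0,"ry":0,"rz":0,"gripper":0},{"tx":0,"ty":-3.0,"tz":1.2,"rx":0,"ry":0,"rz":0.1,"gripper":0},{"tx":-0.7,"ty":-3.7,"tz":1.2,"rx":0,"ry":0,"rz":0.95,"gripper":0.2},{"tx":-1.67,"ty":-4.14,"tz":1.2,"rx":0,"ry":0,"rz":2.45,"gripper":0.4},{"tx":-2.64,"ty":-4.58,"tz":1.2,"rx":0,"ry":0,"rz":4.1,"gripper":0.4},{"tx":-3.45,"ty":-5.06,"tz":1.2,"rx":0,"ry":0,"rz":5.45,"gripper":0.4},{"tx":-4.3,"ty":-5.7,"tz":1.2,"rx":0,"ry":0,"rz":7.1,"gripper":0.4},{"tx":-5.0,"ty":-6.4,"tz":1.2,"rx":0,"ry":0,"rz":8.6,"gripper":0.4},{"tx":-5.46,"ty":-7.2,"tz":1.2,"rx":0,"ry":0,"rz":9.95,"gripper":0.4}]' --squeeze 12

```text
t: 1.45
tcp_pos: [0.3666, 0.1042, 0.151]
ee_rot: [0.0, 0.604, 0.797, 0.001]
ft_force: [1.1, 0.4, -0.1]
opening: 0.0526
gripper_force: 0.0
```

```bash
python3 -c "
from h import *
print(env.observe()['joints'].round(2))
rows([(.365,.105,.15,16),(.38,.05,.15,8),(.40,0,.15,3),(.43,-.03,.14,0),(.4485,-.037,.12,0)])"
```

```text
[-0.83  0.07  0.45  2.25 -0.04  0.82 -0.08]
[ 0.02 -0.02  0.02] [ 0.01  0.   -0.06]
[-0.93 -0.03  0.02] [ 0.01 -0.    1.28]
[-1.82  0.07  0.02] [ 0.01 -0.    2.11]
[-2.44  0.41  0.18] [ 0.01 -0.    2.61]
[-2.63  0.68  0.52] [ 0.01 -0.    2.61]
```

Request:
jog_arm --deltas '[{"tx":-0.93,"ty":-0.03,"tz":0,"rx":0,"ry":0,"rz":1.28,"gripper":0.4},{"tx":-1.82,"ty":0.07,"tz":0,"rx":0,"ry":0,"rz":2.1,"gripper":0.4},{"tx":-2.44,"ty":0.41,"tz":0.18,"rx":0,"ry":0,"rz":2.6,"gripper":0.4},{"tx":-2.63,"ty":0.68,"tz":0.4,"rx":0,"ry":0,"rz":2.6,"gripper":0.4},{"tx":-2.63,"ty":0.68,"tz":0.5,"rx":0,"ry":0,"rz":2.6,"gripper":0.4},{"tx":-2.63,"ty":0.68,"tz":0.5,"rx":0,"ry":0,"rz":2.6,"gripper":0.4}]'

```text
t: 2.2
tcp_pos: [0.4466, -0.0341, 0.1202]
ee_rot: [-0.001, 0.705, 0.71, -0.001]
ft_force: [0.0, 0.3, 0.3]
opening: 0.0528
gripper_force: 0.0
```

```bash
python3 -c "
from h import *
s=env.observe();print(s['joints'].round(2))
rows([(.4485,-.037,.10,0),(.4485,-.037,.011,0)])
f=vision.grab_frame('wrist');cv2.imwrite('pics/w1.png',f['color'][:,:,::-1])
print('tcp px',proj(f,s['tcp_pos']), 'vial top px',proj(f,[.4485,-.037,.042]))
A=cloud(f)
for n,X,h in [('w',(.4485,-.037),.042),('o',(.44,-.158),.082),('g',(.5515,-.17),.061),('bl',(.6385,-.17),.042),('os',(.5355,-.0455),.013)]:
    q=A[(np.hypot(A[...,0]-X[0],A[...,1]-X[1])<.045)&(abs(A[...,2]-h)<.004)]
    if len(q)>10: print(n,len(q),cv2.minEnclosingCircle(q[:,:2].astype(np.float32)),q.mean(0))
"
```

```text
[-0.55  0.27  0.61  2.15 -0.22  0.78  0.21]
[-0.05  0.03  0.34] [-0.02  0.    0.07]
[-0.05  0.03  1.82] [-0.02  0.    0.07]
tcp px [317.84451407 261.94544953] vial top px [320.18002623 214.6397999 ]
w 603 ((0.44821563363075256, -0.03765102103352547), 0.010377149097621441) [ 0.44816448 -0.03677462  0.04196518]
o 943 ((0.43991819024086, -0.15681254863739014), 0.015598482452332973) [ 0.44020867 -0.1536238   0.081797  ]
os 1848 ((0.5353135466575623, -0.04657347500324249), 0.038362450897693634) [ 0.53604817 -0.04501226  0.01240788]
```

View pics/w1.png

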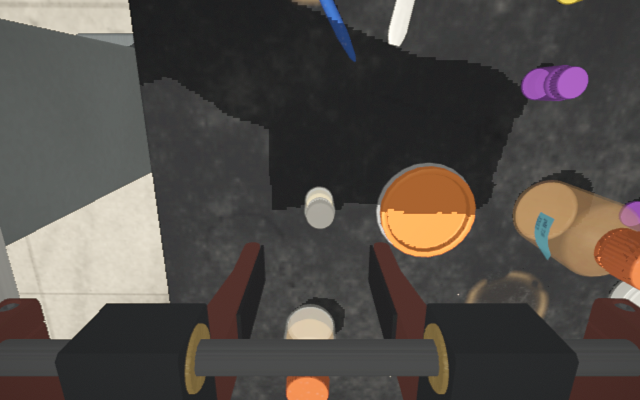

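The wrist view shows the white vial at (320,207), ahead of and between the fingers, and its measured position matches the average. Descending.

Request:
jog_arm --deltas '[{"tx":0,"ty":0,"tz":0.6,"rx":0,"ry":0,"rz":0,"gripper":0.4},{"tx":0,"ty":0,"tz":1.0,"rx":0,"ry":0,"rz":0,"gripper":0.4},{"tx":0,"ty":0,"tz":1.0,"rx":0,"ry":0,"rz":0,"gripper":0.4}]'

```text
t: 2.62
tcp_pos: [0.4464, -0.0338, 0.0601]
ee_rot: [-0.001, 0.704, 0.71, -0.001]
ft_force: [-1.0, 0.0, 1.0]
opening: 0.0526
gripper_force: 0.0
```

```bash
python3 -c "
from h import *
rows([(.4485,-.037,.011,0)])"
```

```text
[-0.05  0.04  0.82] [-0.02 -0.    0.07]
```

Request:
jog_arm --deltas '[{"tx":-0.05,"ty":0.04,"tz":0.3,"rx":0,"ry":0,"rz":0,"gripper":0.4},{"tx":-0.05,"ty":0.04,"tz":0.82,"rx":0,"ry":0,"rz":0,"gripper":0.4},{"tx":-0.05,"ty":0.04,"tz":0.82,"rx":0,"ry":0,"rz":0,"gripper":0.4},{"tx":-0.05,"ty":0.04,"tz":0.82,"rx":0,"ry":0,"rz":0,"gripper":0.9},{"tx":-0.05,"ty":0.04,"tz":0.82,"rx":0,"ry":0,"rz":0,"gripper":0.9},{"tx":-0.05,"ty":0.04,"tz":0.82,"rx":0,"ry":0,"rz":0,"gripper":0.9},{"tx":-0.05,"ty":0.04,"tz":0.82,"rx":0,"ry":0,"rz":0,"gripper":0.9},{"tx":-0.05,"ty":0.04,"tz":0.82,"rx":0,"ry":0,"rz":0,"gripper":0.9}]' --squeeze 12

```text
t: 3.62
tcp_pos: [0.4507, -0.0373, 0.012]
ee_rot: [0.0, 0.705, 0.709, 0.0]
ft_force: [-0.5, 0.6, 8.3]
opening: 0.0226
gripper_force: 12.0
```

```bash
python3 -c "
from h import *
rows([(.4485,-.037,.06,0),(.4485,-.037,.12,0),(.551,-.2965,.12,0),(.551,-.2965,.04,0)])"
```

```text
[ 0.01 -0.04 -0.8 ] [ 0.01 -0.    0.06]
[ 0.01 -0.03 -1.8 ] [ 0.01 -0.    0.06]
[-4.33  1.64 -1.8 ] [ 0.01 -0.    0.06]
[-4.33  1.64 -0.47] [ 0.01 -0.    0.06]
```

Request:
jog_arm --deltas '[{"tx":0,"ty":0,"tz":-0.3,"rx":0,"ry":0,"rz":0,"gripper":0.9},{"tx":0,"ty":0,"tz":-1.0,"rx":0,"ry":0,"rz":0,"gripper":0.9},{"tx":0,"ty":0,"tz":-1.8,"rx":0,"ry":0,"rz":0,"gripper":0.9},{"tx":-0.7,"ty":0.25,"tz":-1.8,"rx":0,"ry":0,"rz":0,"gripper":0.9},{"tx":-1.5,"ty":0.55,"tz":-1.8,"rx":0,"ry":0,"rz":0,"gripper":0.9},{"tx":-2.3,"ty":0.85,"tz":-1.8,"rx":0,"ry":0,"rz":0,"gripper":0.9},{"tx":-3.1,"ty":1.15,"tz":-1.8,"rx":0,"ry":0,"rz":0,"gripper":0.9},{"tx":-3.9,"ty":1.5,"tz":-1.8,"rx":0,"ry":0,"rz":0,"gripper":0.9},{"tx":-4.33,"ty":1.64,"tz":-1.5,"rx":0,"ry":0,"rz":0.06,"gripper":0.9},{"tx":-4.33,"ty":1.64,"tz":-1.0,"rx":0,"ry":0,"rz":0.06,"gripper":0.9}]'

```text
t: 4.88
tcp_pos: [0.5508, -0.3, 0.0716]
ee_rot: [0.001, 0.708, 0.706, -0.0]
ft_force: [-0.4, -0.6, 0.1]
opening: 0.0225
gripper_force: 12.0
```

```bash
python3 -c "
from h import *
s=env.observe();print(s['joints'].round(2))
rows([(.551,-.2965,.04,0),(.551,-.2965,.0185,0)])
f=vision.grab_frame('wrist');cv2.imwrite('pics/w2.png',f['color'][:,:,::-1])"
```

```text
[ 0.02  0.63  0.58  1.76 -0.43  0.87  0.79]
[0.06 0.   0.53] [ 0.02  0.02 -0.03]
[0.06 0.   0.88] [ 0.02  0.02 -0.03]
```

View pics/w2.png

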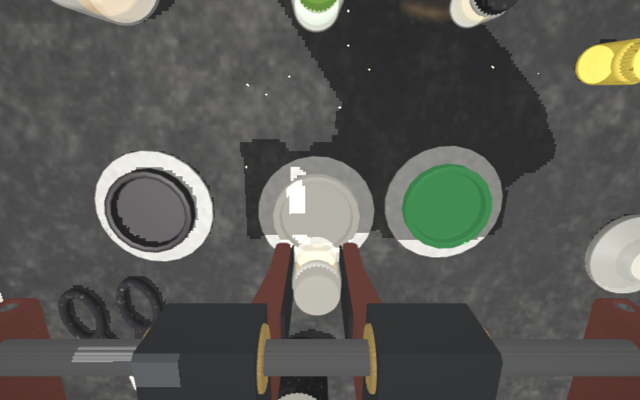

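The white vial is held upright, with its cap at (317,290), above the white stand at (317,210). Lowering, releasing and lifting.

Request:
jog_arm --deltas '[{"tx":0.06,"ty":0,"tz":0.45,"rx":0,"ry":0,"rz":0,"gripper":0.9},{"tx":0.06,"ty":0,"tz":0.75,"rx":0,"ry":0,"rz":0,"gripper":0.9},{"tx":0.06,"ty":0,"tz":0.89,"rx":0,"ry":0,"rz":0,"gripper":0.9},{"tx":0.06,"ty":0,"tz":0.89,"rx":0,"ry":0,"rz":0,"gripper":0.9},{"tx":0.06,"ty":0,"tz":0.89,"rx":0,"ry":0,"rz":0,"gripper":0.4},{"tx":0.06,"ty":0,"tz":0.89,"rx":0,"ry":0,"rz":0,"gripper":0.4},{"tx":0.06,"ty":0,"tz":0.89,"rx":0,"ry":0,"rz":0,"gripper":0.4},{"tx":0.06,"ty":0,"tz":0.4,"rx":0,"ry":0,"rz":0,"gripper":0.4},{"tx":0.06,"ty":0,"tz":-0.4,"rx":0,"ry":0,"rz":0,"gripper":0.4},{"tx":0.06,"ty":0,"tz":-0.8,"rx":0,"ry":0,"rz":0,"gripper":0.4}]'

```text
t: 6.18
tcp_pos: [0.5512, -0.2936, 0.122]
ee_rot: [0.001, 0.707, 0.707, 0.001]
ft_force: [0.4, 0.8, -0.5]
opening: 0.0524
gripper_force: 0.0
```

```bash
python3 -c "
from h import *
rows([(.5515,-.17,.12,0),(.5515,-.17,.055,0),(.5515,-.17,.021,0)])
f=vision.grab_frame('wrist');A=cloud(f)
for n,X,h in [('w',(.551,-.2965),.048),('ws',(.551,-.2965),.013),('g',(.5515,-.17),.061),('bl',(.6385,-.17),.042),('gs',(.637,-.291),.013),('bs',(.439,-.2945),.013)]:
    q=A[(np.hypot(A[...,0]-X[0],A[...,1]-X[1])<.04)&(abs(A[...,2]-h)<.004)]
    if len(q)>10: print(n,len(q),cv2.minEnclosingCircle(q[:,:2].astype(np.float32)),q.mean(0))
"
```

```text
[2.06 0.01 0.03] [0.02 0.01 0.  ]
[2.06 0.   1.11] [0.02 0.01 0.  ]
[2.06 0.   1.68] [0.02 0.01 0.  ]
w 625 ((0.5504125952720642, -0.29323306679725647), 0.010350687429308891) [ 0.55048902 -0.29256123  0.04793278]
ws 1378 ((0.5502294301986694, -0.2986053228378296), 0.029020918533205986) [ 0.55000494 -0.29739413  0.01252248]
g 1105 ((0.5512771606445312, -0.17183706164360046), 0.010426540859043598) [ 0.55119786 -0.17213589  0.06017356]
bl 954 ((0.6383136510848999, -0.17134834825992584), 0.01042559091001749) [ 0.63770556 -0.17153154  0.04187255]
gs 1384 ((0.6369993686676025, -0.2918347418308258), 0.029232334345579147) [ 0.63696222 -0.29112861  0.01247246]
bs 1418 ((0.43951964378356934, -0.29495981335639954), 0.029258927330374718) [ 0.43926877 -0.29364673  0.01236611]
```

The white vial stands in its stand, with a cap top at z = 0.048 and about 4 mm off centre. Next is green.

Request:
jog_arm --deltas '[{"tx":0.7,"ty":0,"tz":0,"rx":0,"ry":0,"rz":0,"gripper":0.4},{"tx":1.5,"ty":0,"tz":0,"rx":0,"ry":0,"rz":0,"gripper":0.4},{"tx":2.03,"ty":0,"tz":0,"rx":0,"ry":0,"rz":0,"gripper":0.4},{"tx":2.03,"ty":0,"tz":0.1,"rx":0,"ry":0,"rz":0,"gripper":0.4},{"tx":2.03,"ty":0,"tz":0.5,"rx":0,"ry":0,"rz":0,"gripper":0.4},{"tx":2.03,"ty":0,"tz":0.7,"rx":0,"ry":0,"rz":0,"gripper":0.4},{"tx":2.03,"ty":0,"tz":0.7,"rx":0,"ry":0,"rz":0,"gripper":0.4}]'

```text
t: 7.1
tcp_pos: [0.5495, -0.172, 0.0765]
ee_rot: [-0.001, 0.707, 0.707, -0.001]
ft_force: [0.2, -0.8, -0.0]
opening: 0.0526
gripper_force: 0.0
```

```bash
python3 -c "
from h import *
rows([(.5513,-.1715,.018,0)])"
```

```text
[0.01 0.03 0.97] [-0.02  0.   -0.01]
```

Request:
jog_arm --deltas '[{"tx":0.01,"ty":0.03,"tz":0.5,"rx":0,"ry":0,"rz":0,"gripper":0.4},{"tx":0.01,"ty":0.03,"tz":0.97,"rx":0,"ry":0,"rz":0,"gripper":0.4},{"tx":0.01,"ty":0.03,"tz":0.97,"rx":0,"ry":0,"rz":0,"gripper":0.4},{"tx":0.01,"ty":0.03,"tz":0.97,"rx":0,"ry":0,"rz":0,"gripper":0.9},{"tx":0.01,"ty":0.03,"tz":0.97,"rx":0,"ry":0,"rz":0,"gripper":0.9},{"tx":0.01,"ty":0.03,"tz":0.97,"rx":0,"ry":0,"rz":0,"gripper":0.9},{"tx":0.01,"ty":0.03,"tz":0.97,"rx":0,"ry":0,"rz":0,"gripper":0.9}]' --squeeze 14

```text
t: 7.98
tcp_pos: [0.5527, -0.1706, 0.0201]
ee_rot: [0.0, 0.707, 0.707, 0.0]
ft_force: [-0.7, -0.4, 6.9]
opening: 0.026
gripper_force: 14.0
```

```bash
python3 -c "
from h import *
z=env.observe()['tcp_pos'][2]
rows([(.5513,-.1715,z+.1,0),(.637,-.2915,z+.1,0),(.637,-.2915,z+.04,0),(.637,-.2915,z+.007,0)])"
```

```text
[-0.01 -0.02 -1.67] [0.01 0.   0.01]
[-2.02  1.41 -1.66] [0.01 0.   0.01]
[-2.02  1.4  -0.66] [0.01 0.   0.01]
[-2.02  1.4  -0.11] [0.01 0.   0.01]
```

Request:
jog_arm --deltas '[{"tx":0,"ty":0,"tz":-0.4,"rx":0,"ry":0,"rz":0,"gripper":0.9},{"tx":0,"ty":0,"tz":-1.2,"rx":0,"ry":0,"rz":0,"gripper":0.9},{"tx":-0.3,"ty":0.2,"tz":-1.6,"rx":0,"ry":0,"rz":0,"gripper":0.9},{"tx":-0.9,"ty":0.6,"tz":-1.6,"rx":0,"ry":0,"rz":0,"gripper":0.9},{"tx":-1.5,"ty":1.05,"tz":-1.6,"rx":0,"ry":0,"rz":0,"gripper":0.9},{"tx":-2.02,"ty":1.4,"tz":-1.4,"rx":0,"ry":0,"rz":0,"gripper":0.9},{"tx":-2.02,"ty":1.4,"tz":-1.0,"rx":0,"ry":0,"rz":0,"gripper":0.9},{"tx":-2.02,"ty":1.4,"tz":-0.8,"rx":0,"ry":0,"rz":0,"gripper":0.9},{"tx":-2.02,"ty":1.4,"tz":-0.8,"rx":0,"ry":0,"rz":0,"gripper":0.9}]'

```text
t: 9.1
tcp_pos: [0.6356, -0.2907, 0.0663]
ee_rot: [-0.001, 0.707, 0.707, -0.0]
ft_force: [-0.4, -0.5, 0.5]
opening: 0.0259
gripper_force: 14.0
```

```bash
python3 -c "
from h import *
rows([(.637,-.2915,.0265,0)])"
```

```text
[-0.01  0.02  0.66] [-0.02 -0.01  0.01]
```

Request:
jog_arm --deltas '[{"tx":-0.01,"ty":0.02,"tz":0.35,"rx":0,"ry":0,"rz":0,"gripper":0.9},{"tx":-0.01,"ty":0.02,"tz":0.6,"rx":0,"ry":0,"rz":0,"gripper":0.9},{"tx":-0.01,"ty":0.02,"tz":0.67,"rx":0,"ry":0,"rz":0,"gripper":0.9},{"tx":-0.01,"ty":0.02,"tz":0.67,"rx":0,"ry":0,"rz":0,"gripper":0.9},{"tx":-0.01,"ty":0.02,"tz":0.67,"rx":0,"ry":0,"rz":0,"gripper":0.4},{"tx":-0.01,"ty":0.02,"tz":0.67,"rx":0,"ry":0,"rz":0,"gripper":0.4},{"tx":-0.01,"ty":0.02,"tz":0.67,"rx":0,"ry":0,"rz":0,"gripper":0.4},{"tx":-0.01,"ty":0.02,"tz":0.2,"rx":0,"ry":0,"rz":0,"gripper":0.4},{"tx":0,"ty":0.02,"tz":-0.5,"rx":0,"ry":0,"rz":0,"gripper":0.4},{"tx":0,"ty":0.02,"tz":-0.9,"rx":0,"ry":0,"rz":0,"gripper":0.4}]'

```text
t: 10.35
tcp_pos: [0.638, -0.2922, 0.1235]
ee_rot: [0.001, 0.707, 0.707, 0.0]
ft_force: [0.6, -0.5, 0.3]
opening: 0.0526
gripper_force: 0.0
```

```bash
python3 -c "
from h import *
rows([(.638,-.171,.12,0),(.638,-.171,.08,0),(.638,-.171,.011,0)])
f=vision.grab_frame('wrist');A=cloud(f)
for n,X,h in [('g',(.637,-.2915),.067),('gs',(.637,-.2915),.013),('bl',(.6385,-.17),.042)]:
    q=A[(np.hypot(A[...,0]-X[0],A[...,1]-X[1])<.04)&(abs(A[...,2]-h)<.004)]
    if len(q)>10: print(n,len(q),cv2.minEnclosingCircle(q[:,:2].astype(np.float32)),q.mean(0))
"
```

```text
[ 2.02 -0.    0.06] [0.02 0.01 0.  ]
[ 2.02 -0.    0.72] [0.02 0.01 0.  ]
[ 2.02 -0.    1.87] [0.02 0.01 0.  ]
g 726 ((0.6371189951896667, -0.2932246923446655), 0.01047391165047884) [ 0.63717828 -0.29245175  0.06616956]
gs 1174 ((0.6368637084960938, -0.2923480272293091), 0.029053326696157455) [ 0.63685906 -0.28598532  0.01260532]
bl 908 ((0.6384328603744507, -0.17188507318496704), 0.01009610015898943) [ 0.63857016 -0.17152477  0.04189989]
```

Green is in its stand. Next is black.

Request:
jog_arm --deltas '[{"tx":0.7,"ty":0,"tz":0,"rx":0,"ry":0,"rz":0,"gripper":0.4},{"tx":1.5,"ty":0,"tz":0,"rx":0,"ry":0,"rz":0,"gripper":0.4},{"tx":2.01,"ty":0,"tz":0.1,"rx":0,"ry":0,"rz":0,"gripper":0.4},{"tx":2.01,"ty":0,"tz":0.5,"rx":0,"ry":0,"rz":0,"gripper":0.4},{"tx":2.01,"ty":0,"tz":0.9,"rx":0,"ry":0,"rz":0,"gripper":0.4},{"tx":2.01,"ty":0,"tz":1.0,"rx":0,"ry":0,"rz":0,"gripper":0.4},{"tx":2.01,"ty":0,"tz":1.0,"rx":0,"ry":0,"rz":0,"gripper":0.4}]'

```text
t: 11.28
tcp_pos: [0.6372, -0.1714, 0.0611]
ee_rot: [-0.0, 0.707, 0.707, -0.0]
ft_force: [0.3, 0.1, -0.4]
opening: 0.0524
gripper_force: 0.0
```

```bash
python3 -c "
from h import *
rows([(.6385,-.1715,.011,0)])"
```

```text
[-0.    0.02  0.84] [-0.  0.  0.]
```

Request:
jog_arm --deltas '[{"tx":0,"ty":0.02,"tz":0.4,"rx":0,"ry":0,"rz":0,"gripper":0.4},{"tx":0,"ty":0.02,"tz":0.83,"rx":0,"ry":0,"rz":0,"gripper":0.4},{"tx":0,"ty":0.02,"tz":0.83,"rx":0,"ry":0,"rz":0,"gripper":0.4},{"tx":0,"ty":0.02,"tz":0.83,"rx":0,"ry":0,"rz":0,"gripper":0.9},{"tx":0,"ty":0.02,"tz":0.83,"rx":0,"ry":0,"rz":0,"gripper":0.9},{"tx":0,"ty":0.02,"tz":0.83,"rx":0,"ry":0,"rz":0,"gripper":0.9},{"tx":0,"ty":0.02,"tz":0.83,"rx":0,"ry":0,"rz":0,"gripper":0.9},{"tx":0,"ty":0.02,"tz":0.83,"rx":0,"ry":0,"rz":0,"gripper":0.9}]' --squeeze 12

```text
t: 12.28
tcp_pos: [0.639, -0.1711, 0.0121]
ee_rot: [0.0, 0.707, 0.707, 0.0]
ft_force: [-0.3, 0.7, 5.6]
opening: 0.0227
gripper_force: 12.0
```

```bash
python3 -c "
from h import *
z=env.observe()['tcp_pos'][2]
rows([(.6385,-.1715,z+.12,0),(.439,-.2945,z+.12,0),(.439,-.2945,z+.05,0),(.439,-.2945,z+.007,0)])"
```

```text
[-0.01 -0.01 -2.  ] [ 0.01 -0.    0.01]
[-2.05 -3.33 -2.  ] [ 0.01 -0.    0.01]
[-2.05 -3.33 -0.84] [ 0.01 -0.    0.01]
[-2.05 -3.33 -0.12] [ 0.01 -0.    0.01]
```

Request:
jog_arm --deltas '[{"tx":0,"ty":0,"tz":-0.5,"rx":0,"ry":0,"rz":0,"gripper":0.9},{"tx":0,"ty":0,"tz":-1.4,"rx":0,"ry":0,"rz":0,"gripper":0.9},{"tx":-0.2,"ty":-0.4,"tz":-2.0,"rx":0,"ry":0,"rz":0,"gripper":0.9},{"tx":-0.6,"ty":-1.0,"tz":-2.0,"rx":0,"ry":0,"rz":0,"gripper":0.9},{"tx":-1.05,"ty":-1.7,"tz":-2.0,"rx":0,"ry":0,"rz":0,"gripper":0.9},{"tx":-1.5,"ty":-2.4,"tz":-2.0,"rx":0,"ry":0,"rz":0,"gripper":0.9},{"tx":-1.9,"ty":-3.0,"tz":-1.9,"rx":0,"ry":0,"rz":0,"gripper":0.9},{"tx":-2.05,"ty":-3.33,"tz":-1.5,"rx":0,"ry":0,"rz":0,"gripper":0.9},{"tx":-2.05,"ty":-3.33,"tz":-0.9,"rx":0,"ry":0,"rz":0,"gripper":0.9},{"tx":-2.05,"ty":-3.33,"tz":-0.9,"rx":0,"ry":0,"rz":0,"gripper":0.9}]'

```text
t: 13.52
tcp_pos: [0.4371, -0.2934, 0.0637]
ee_rot: [-0.002, 0.707, 0.707, -0.001]
ft_force: [1.1, -0.1, -0.3]
opening: 0.0225
gripper_force: 12.0
```

```bash
python3 -c "
from h import *
print(env.observe()['joints'].round(2))
rows([(.439,-.2945,.0185,0)])"
```

```text
[ 0.04  0.51  0.61  2.01 -0.42  0.75  0.9 ]
[-0.02  0.04  0.75] [-0.04 -0.02 -0.  ]
```

Request:
jog_arm --deltas '[{"tx":-0.02,"ty":0.03,"tz":0.4,"rx":0,"ry":0,"rz":0,"gripper":0.9},{"tx":-0.02,"ty":0.03,"tz":0.7,"rx":0,"ry":0,"rz":0,"gripper":0.9},{"tx":-0.02,"ty":0.03,"tz":0.76,"rx":0,"ry":0,"rz":0,"gripper":0.9},{"tx":-0.02,"ty":0.03,"tz":0.76,"rx":0,"ry":0,"rz":0,"gripper":0.9},{"tx":-0.02,"ty":0.03,"tz":0.76,"rx":0,"ry":0,"rz":0,"gripper":0.4},{"tx":-0.02,"ty":0.03,"tz":0.76,"rx":0,"ry":0,"rz":0,"gripper":0.4},{"tx":-0.02,"ty":0.03,"tz":0.76,"rx":0,"ry":0,"rz":0,"gripper":0.4},{"tx":-0.02,"ty":0.03,"tz":0.3,"rx":0,"ry":0,"rz":0,"gripper":0.2},{"tx":-0.02,"ty":0.03,"tz":-0.5,"rx":0,"ry":0,"rz":0,"gripper":0.2},{"tx":-0.02,"ty":0.03,"tz":-1.2,"rx":0,"ry":0,"rz":0,"gripper":0.2}]'

```text
t: 14.78
tcp_pos: [0.4405, -0.2955, 0.139]
ee_rot: [0.0, 0.707, 0.707, -0.0]
ft_force: [0.4, 0.0, -0.3]
opening: 0.0701
gripper_force: 0.0
```

```bash
python3 -c "
from h import *
rows([(.44,-.157,.13,0),(.44,-.157,.037,0)])
f=vision.grab_frame('wrist');A=cloud(f)
for n,X,h in [('b',(.439,-.2945),.048),('bs',(.439,-.2945),.013),('o',(.44,-.157),.082)]:
    q=A[(np.hypot(A[...,0]-X[0],A[...,1]-X[1])<.04)&(abs(A[...,2]-h)<.004)]
    if len(q)>10: print(n,len(q),cv2.minEnclosingCircle(q[:,:2].astype(np.float32)),q.mean(0))
"
```

```text
[ 2.31 -0.01  0.15] [0. 0. 0.]
[ 2.31 -0.01  1.7 ] [0. 0. 0.]
b 553 ((0.44012752175331116, -0.2950989007949829), 0.010078750550746918) [ 0.44016345 -0.2946835   0.04791715]
bs 1226 ((0.43882980942726135, -0.29461750388145447), 0.02899765782058239) [ 0.43902227 -0.29336051  0.01256687]
o 640 ((0.4397265315055847, -0.16591113805770874), 0.01370701938867569) [ 0.44008428 -0.16937661  0.0816893 ]
```

Request:
jog_arm --deltas '[{"tx":0.7,"ty":0,"tz":0,"rx":0,"ry":0,"rz":0,"gripper":0.2},{"tx":1.5,"ty":0,"tz":0,"rx":0,"ry":0,"rz":0,"gripper":0.2},{"tx":2.1,"ty":0,"tz":0,"rx":0,"ry":0,"rz":0,"gripper":0.2},{"tx":2.29,"ty":0,"tz":0.2,"rx":0,"ry":0,"rz":0,"gripper":0.2},{"tx":2.29,"ty":0,"tz":0.6,"rx":0,"ry":0,"rz":0,"gripper":0.2},{"tx":2.29,"ty":0,"tz":0.7,"rx":0,"ry":0,"rz":0,"gripper":0.2},{"tx":2.29,"ty":0,"tz":0.7,"rx":0,"ry":0,"rz":0,"gripper":0.2}]'

```text
t: 15.7
tcp_pos: [0.4401, -0.159, 0.0951]
ee_rot: [-0.0, 0.708, 0.707, -0.001]
ft_force: [-0.3, -0.2, -0.1]
opening: 0.0701
gripper_force: 0.0
```

```bash
python3 -c "
from h import *
rows([(.44,-.1577,.037,0)])"
```

```text
[ 0.02 -0.    0.97] [-0.01  0.01 -0.01]
```

Request:
jog_arm --deltas '[{"tx":0.02,"ty":0,"tz":0.5,"rx":0,"ry":0,"rz":0,"gripper":0.2},{"tx":0.02,"ty":0,"tz":0.97,"rx":0,"ry":0,"rz":0,"gripper":0.2},{"tx":0.02,"ty":0,"tz":0.97,"rx":0,"ry":0,"rz":0,"gripper":0.2},{"tx":0.02,"ty":0,"tz":0.97,"rx":0,"ry":0,"rz":0,"gripper":0.7},{"tx":0.02,"ty":0,"tz":0.97,"rx":0,"ry":0,"rz":0,"gripper":0.7},{"tx":0.02,"ty":0,"tz":0.97,"rx":0,"ry":0,"rz":0,"gripper":0.7},{"tx":0.02,"ty":0,"tz":0.97,"rx":0,"ry":0,"rz":0,"gripper":0.7}]' --squeeze 20

```text
t: 16.58
tcp_pos: [0.4412, -0.1568, 0.038]
ee_rot: [0.0, 0.707, 0.707, 0.001]
ft_force: [-1.2, 0.5, 7.3]
opening: 0.0435
gripper_force: 20.0
```

```bash
python3 -c "
from h import *
z=env.observe()['tcp_pos'][2]
rows([(.44,-.1577,z+.1,0),(.5355,-.046,z+.1,0),(.5355,-.046,z+.04,0),(.5355,-.046,z+.007,0)])"
```

```text
[-0.01 -0.02 -1.67] [ 0.01 -0.    0.01]
[ 1.85  1.58 -1.66] [ 0.01 -0.    0.01]
[ 1.85  1.57 -0.66] [ 0.01 -0.    0.01]
[ 1.85  1.57 -0.11] [ 0.01 -0.    0.01]
```

Request:
jog_arm --deltas '[{"tx":0,"ty":0,"tz":-0.4,"rx":0,"ry":0,"rz":0,"gripper":0.7},{"tx":0,"ty":0,"tz":-1.2,"rx":0,"ry":0,"rz":0,"gripper":0.7},{"tx":0.3,"ty":0.25,"tz":-1.6,"rx":0,"ry":0,"rz":0,"gripper":0.7},{"tx":0.8,"ty":0.7,"tz":-1.6,"rx":0,"ry":0,"rz":0,"gripper":0.7},{"tx":1.3,"ty":1.1,"tz":-1.6,"rx":0,"ry":0,"rz":0,"gripper":0.7},{"tx":1.75,"ty":1.5,"tz":-1.6,"rx":0,"ry":0,"rz":0,"gripper":0.7},{"tx":1.85,"ty":1.57,"tz":-1.3,"rx":0,"ry":0,"rz":0,"gripper":0.7},{"tx":1.85,"ty":1.57,"tz":-0.8,"rx":0,"ry":0,"rz":0,"gripper":0.7},{"tx":1.85,"ty":1.57,"tz":-0.8,"rx":0,"ry":0,"rz":0,"gripper":0.7}]'

```text
t: 17.7
tcp_pos: [0.5322, -0.0463, 0.0832]
ee_rot: [-0.002, 0.707, 0.707, -0.002]
ft_force: [0.5, -1.0, -0.3]
opening: 0.0439
gripper_force: 20.0
```

```bash
python3 -c "
from h import *
rows([(.5355,-.046,.0445,0)])"
```

```text
[0.01 0.06 0.64] [-0.05  0.01 -0.  ]
```

Request:
jog_arm --deltas '[{"tx":0,"ty":0.04,"tz":0.35,"rx":0,"ry":0,"rz":0,"gripper":0.7},{"tx":0,"ty":0.04,"tz":0.58,"rx":0,"ry":0,"rz":0,"gripper":0.7},{"tx":0,"ty":0.04,"tz":0.65,"rx":0,"ry":0,"rz":0,"gripper":0.7},{"tx":0,"ty":0.04,"tz":0.65,"rx":0,"ry":0,"rz":0,"gripper":0.7},{"tx":0,"ty":0.04,"tz":0.65,"rx":0,"ry":0,"rz":0,"gripper":0.25},{"tx":0,"ty":0.04,"tz":0.65,"rx":0,"ry":0,"rz":0,"gripper":0.25},{"tx":0,"ty":0.04,"tz":0.65,"rx":0,"ry":0,"rz":0,"gripper":0.25},{"tx":0,"ty":0.04,"tz":0.2,"rx":0,"ry":0,"rz":0,"gripper":0.25},{"tx":0,"ty":0.04,"tz":-0.5,"rx":0,"ry":0,"rz":0,"gripper":0.25},{"tx":0,"ty":0.04,"tz":-1.2,"rx":0,"ry":0,"rz":0,"gripper":0.25}]'

```text
t: 18.95
tcp_pos: [0.5368, -0.0459, 0.1584]
ee_rot: [-0.0, 0.707, 0.707, -0.0]
ft_force: [1.0, 0.8, -0.2]
opening: 0.0658
gripper_force: 0.0
```

Request:
jog_arm --deltas '[{"tx":-0.7,"ty":-0.7,"tz":-0.2,"rx":0,"ry":0,"rz":0,"gripper":0.25},{"tx":-1.4,"ty":-1.4,"tz":-0.2,"rx":0,"ry":0,"rz":0,"gripper":0.25},{"tx":-2.0,"ty":-2.0,"tz":-0.2,"rx":0,"ry":0,"rz":0,"gripper":0.25},{"tx":-2.0,"ty":-2.0,"tz":-0.2,"rx":0,"ry":0,"rz":0,"gripper":0.25}]'

```text
t: 19.45
tcp_pos: [0.4147, -0.1681, 0.1697]
ee_rot: [-0.0, 0.709, 0.705, 0.001]
ft_force: [1.0, 0.3, 0.5]
opening: 0.0658
gripper_force: 0.0
```

```bash
python3 -c "
from h import *
S=dict(g=((.637,-.2915),.067),w=((.5505,-.297),.048),b=((.439,-.2945),.048),o=((.5355,-.046),.088),brown=((.635,-.044),.106),jar=((.5375,-.42),.067))
for c in ('top','side'):
  f=vision.grab_frame(c);A=cloud(f)
  cv2.imwrite('pics/end_%s.png'%c,f['color'][:,:,::-1])
  for n,(X,h) in S.items():
    q=A[(np.hypot(A[...,0]-X[0],A[...,1]-X[1])<.03)&(abs(A[...,2]-h)<.005)]
    if len(q)>10: print(c,n,len(q),cv2.minEnclosingCircle(q[:,:2].astype(np.float32)),q.mean(0).round(4))
"
```

```text
top g 50 ((0.635319709777832, -0.29305601119995117), 0.010589268058538437) [ 0.6357 -0.2932  0.0661]
top w 51 ((0.5488519668579102, -0.2939063310623169), 0.00982938427478075) [ 0.5487 -0.2938  0.0479]
top b 50 ((0.43940356373786926, -0.29517167806625366), 0.010012415237724781) [ 0.4391 -0.2957  0.0481]
top o 125 ((0.534695029258728, -0.04763517156243324), 0.015807705000042915) [ 0.5348 -0.0483  0.0874]
top brown 103 ((0.6338716745376587, -0.045811742544174194), 0.014862369745969772) [ 0.6333 -0.0456  0.1052]
top jar 135 ((0.5363321900367737, -0.4206250309944153), 0.016932116821408272) [ 0.5362 -0.4201  0.0664]
side g 37 ((0.6391878724098206, -0.28958773612976074), 0.011132510378956795) [ 0.6381 -0.289   0.0664]
side w 42 ((0.5522022843360901, -0.2921096384525299), 0.012047396041452885) [ 0.5517 -0.29    0.048 ]
side b 48 ((0.44195741415023804, -0.29188117384910583), 0.010465006344020367) [ 0.4412 -0.2915  0.0477]
side o 156 ((0.5371072888374329, -0.0459505170583725), 0.016267716884613037) [ 0.5367 -0.044   0.0882]
side brown 126 ((0.6359379887580872, -0.042871374636888504), 0.015127966180443764) [ 0.6348 -0.0411  0.1058]
side jar 36 ((0.5425424575805664, -0.4103306829929352), 0.013737578876316547) [ 0.5415 -0.408   0.0661]
```

View pics/end_side.png

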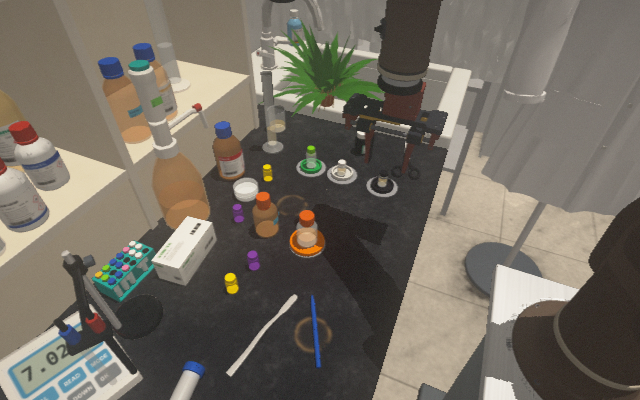

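All four vials stand upright in their matching stands: green (311,158), white (342,170), black (382,183), orange (306,232). The bottle and jar have not moved, and the arm touches nothing.

```bash
python3 -c "
from bench import env
print(env.close_job())"
```

```text
the job is handed in; nothing more can be done
None
```

All four vials are upright in their matching stands, within about 5 mm of the middle by the camera measurements; the brown bottle and black jar are where they were, and the job is handed in (no verdict was returned).

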